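# Set up the winder and present the drawplate

### The job

Get the wire-drawing corner ready: first put the empty take-up reel on the winder's upright spindle, right down on its shoulder, and let go of it. Then lift the flap of the wooden case wide open so that it stays open, draw out the steel drawplate hidden inside, and hold it up over the reel, upright, centred and still, with its lower edge about 10 cm above the tip of the spindle. Finish while holding it there; the reel stays seated, the flap stays open, and the jar, bowl and brick are left where they are.

Things in the scene. Friction and masses are not known exactly. Their poses are not given: they have to be found in the camera images.
- reel: empty grey plastic reel standing upright on the bench, 60 g: 36 mm tall, two flanges of diameter 46 mm, each 8 mm thick (at the bottom and the top), barrel diameter 28 mm between them, a bore of diameter 16 mm right through along its axis. Origin: centre of its underside; z up along the bore
- winder: low grey winder fixed to the bench; origin on the bench under the spindle axis. Base 10 mm thick, x from -50 to +150 mm, 100 mm wide. On the axis a round shoulder, diameter 28 mm, rises to 24 mm above the bench, and from it an upright steel spindle, diameter 10 mm, with a tapered tip to 78 mm. A motor housing 84 mm wide, top at 55 mm, stands at x = +88 to +148 mm
- seat (a point): centre of the top face of the winder's shoulder, 24 mm above the bench, where the reel's underside comes to rest
- spindle_tip (a point): top of the winder's spindle, 54 mm above the shoulder
- case: wooden case fixed to the bench, 150 deep (x) x 130 wide (y) x 80 mm high, walls and floor 5 mm, under a hinged flap. Origin: centre of its underside; +x to the hinge side, -x to the handle side. Inside, the plate stands in a 12 mm wide slot along y, 10 mm to -x of the centre, made by posts 45 mm high and 18 mm long at the side walls only; the rest is free: the plate comes straight up
- flap (a joint): angle of the case's flap, rad: 0 shut, grows as it lifts (about the case's +y axis), 2.05 at its stop; starts nearly shut. The flap is 6 mm thick, 155 mm deep, 134 mm wide, 160 g. The hinge is stiff (0.22 N m): it stays at any angle and takes about 3 N at the handle. At about 1.5 (near upright, handle on the far side) a gripper has room over the plate
- flap_handle (a point): middle of the flap's handle: a round bar, diameter 10 mm, 70 mm long along the case's y, with an 8 mm post at each end, its centre 35 mm above the flap's upper face. Flap shut, it lies 121 mm above the bench, 50 mm from the case's centre towards -x; on the flap it is 125 mm from the hinge line and 41 mm above the rim plane
- flap_hinge (a point): middle of the hinge line, in the case's frame at x = +75 mm, y = 0, z = 80 mm
- plate: steel drawplate, a flat slab 8 mm thick (its x), 100 mm long (its y), 64 mm high (its z), about 350 g, with two rows of small holes through its faces. Origin: centre of its lower long edge; z up. In the case its lower edge stands 5 mm and its upper edge 69 mm above the bench
- jar: closed glass jar with a steel cap, diameter 56 mm, 70 mm high, a bystander; origin: centre of its underside
- bowl: white ceramic bowl, diameter 90 mm, 40 mm high, a bystander; origin: centre of its underside
- brick: pale soldering brick, 110 x 70 x 40 mm, a bystander; origin: centre of its underside
Mind the look-alikes: they are no part of the job. What is meant by the winder is not orange, and is the larger of those in its own colour.

How it is judged:
On the way, in this order (a step that is already met when the one before it is completed fails the run):
1. the reel sits on the shoulder of the spindle, let go (horizontal distance between reel and seat below 0.006 m and z of reel in the frame of seat below 0.004 m and angle between reel's own z axis and vertical below 0.1 rad and contact force between reel and the fingers below 0.2 N), for 0.2 s.
2. the flap is lifted wide open (value of joint flap above 1.2 rad), for 0.1 s.
3. the drawplate is drawn up out of the case in the fingers (z of plate in the frame of case above 0.085 m and contact force between plate and the fingers above 0.5 N), for 0.1 s.
At the end, for the whole second after the job is handed in: Plate held by the fingers alone, lower edge 50-160 mm above the spindle tip, within 40 mm of its axis, within 0.25 rad of upright, still (30 mm/s, 0.3 rad/s); reel seated (6 mm of the axis, under 4 mm above the shoulder, tilt under 0.1 rad); flap open beyond 1.2 rad (contact force between plate and the fingers above 0.5 N and horizontal distance between plate and spindle_tip below 0.04 m and z of plate in the frame of spindle_tip between 0.05 and 0.16 m and angle between plate's own z axis and vertical below 0.25 rad and linear speed of plate below 0.03 m/s and angular speed of plate below 0.3 rad/s and contact force between plate and winder below 0.1 N and contact force between plate and reel below 0.1 N and value of joint flap above 1.2 rad and horizontal distance between reel and seat below 0.006 m and z of reel in the frame of seat below 0.004 m and angle between reel's own z axis and vertical below 0.1 rad); the arm keeps its last pose, push and grip.
It fails at once if the jar is pushed more than 30 mm from its place (distance of jar from where it was at the start of the episode above 0.03 m).
It fails at once if the bowl is pushed more than 30 mm from its place (distance of bowl from where it was at the start of the episode above 0.03 m).
It fails at once if the brick is pushed more than 30 mm from its place (distance of brick from where it was at the start of the episode above 0.03 m).
It also fails if it takes over 67 s, if anything falls off the work surface, if the arm or the gripper's body presses on something with over 40 N, if the wrist force passes 120 N, or if a joint passes its speed limit or range.

### The arm

A 6-joint arm with a two-finger parallel gripper is mounted at the origin on the work surface. World frame = base frame: x ahead of the robot, y to its left, z up, the work surface at z = 0. Lengths are in m, angles in rad, forces in N, time in s.
With the tool pointing down it reaches from about 0.35 to 0.975 m from the base axis. Payload 4.9 kg.
Tool frame: the origin (TCP) lies midway between the tips of the shut fingers; the grasp point (between the pads) lies ctrl.tcp_to_grasp behind it (ctrl.tcp_to_grasp is the distance from the TCP to the grasp point, in m); z points along the fingers, y is the direction in which the jaws open and shut (so a half turn about z gives the same grasp; the last joint's range is limited). The gripper opens to 85 mm and grips with 20 to 120 N. Pads are 22 mm wide; open, the fingers measure 114 mm over their backs; the gripper's body (76 mm by 85 mm) begins 54 mm behind the grasp point. The pads swing forward as they close: fully open they stand 13 mm farther back than shut.
Start: joints at [-0.119, 0.053, 1.613, -0, 1.476, -0.119], TCP at [0.625, 0, 0.231] pointing down, gripper open.
Joint ranges: [-3.01, 3.01], [-1.01, 2.22], [0.06, 2.58], [-1.02, 4.17], [0.09, 2.62], [-3.14, 3.14]. Speed limits (rad/s): [2.57, 2.57, 3.14, 3.14, 3.14, 3.14].

### API

Orientations are given as a rotation vector (axis times angle).
In Python, from station import ctrl, get_image, calibration, finish_job, models gives the robot as it stands.
- The arm moves only by the shell command python3 -m creep 'ROWS' [FORCE]. ROWS is JSON, a list of rows, each a list of 7 numbers: the opening, from 0 (shut) to 1 (fully open), then the shift along the tool's x, y, z in m, then the turn, a rotation vector about the tool's x, y, z in degrees. A call has 1 to 20 rows; each row shifts and turns the commanded pose from where the row before left it, along the tool's axes as they then stand; what a row does not reach is not made up. A row lasts 1/10 s, in which the tool goes at most 50 mm and 8.59 degrees, less where a joint would pass 70% of its speed; a pose out of reach is approached as far as the arm can. A call with a gripper value outside its range is refused whole. The fingers move at their own pace and stop on an object; FORCE is the grip in N (left out, the last holds). Time passes only in rows, so rows that do not move let the fingers close. It gives the time, the measured TCP pose, the force and the opening at its end, in the units of the state.
- ctrl.get_obs(): the state, without advancing time (a new reading comes with each control period).
- get_image(name): name is "scene" or "side" or "wrist"; returns the picture (400x640x3 uint8, red, green, blue); there is no depth.
- calibration(name): a dict with "mtx" (3x3 intrinsics, pixels), "R" (3x3) and "t" (3): a world point X has camera coordinates R X + t. Camera axes: x right, y down, z forward; pixel columns grow to the right and rows downward; lengths in m; the calibration is good to about 2 mm. A picture is of the moment at which its call begins: read the wrist's pose just before it. calibration takes no time and is no camera call; for the wrist camera it gives the pose at the moment of the call.
- finish_job(): hands the job in, once; it reports no verdict.
Trained networks look in the newest picture that a camera, given by its name, has taken for a name from the list of things; names that differ only in an ending like _2 or _b are one class to them, and where a whole thing is asked for, a point or a joint stands for the part that bears it (a point fixed in the world has none). Each returns a list of dicts, best first, with "conf" (0 to 1); they miss things now and then, are a little off and sometimes report something else, mostly with a low value. They report only what shows in the picture. A call takes as long as a camera call. They do not tell look-alikes from the thing itself.
- models.search_frame(camera, name): "extent" ([left, top, right, bottom] in pixels, round what is visible of it).
The state is a dict: "t": time; "q": joint angles; "dq": joint speeds; "effort": joint torques, N m; "tool_pos": TCP position; "tool_rot": TCP orientation; "contact_force": force on the tool from outside, world axes, zero at the start; "wrist_torque": the same for the moment, N m; "opening": finger opening in m.
Only numpy, scipy, OpenCV 4.12 (cv2) and the standard library are available. Lean on these libraries where they do the work, as an engineer would, in place of code of your own. Each camera call takes 0.05 s, during which the arm holds its last target. There are 200 camera calls.

## Working session

There is one attempt and no reset: what is moved stays moved. The work goes in short steps, Python scripts to look and compute and a shell command to move; the robot and the scene stay as the last step left them, time stands still between calls to the robot, and variables do not carry over. Pictures are saved under pics/ and viewed, about 8 in all and at most 12, crops included, and the job is handed in when it is done.

```bash
mkdir -p pics; ls; python3 - <<'E'
from station import ctrl,get_image,calibration,models
import cv2,numpy as np
print(ctrl.get_obs()['tool_rot'],ctrl.tcp_to_grasp)
for c in ["scene","side","wrist"]:
    im=get_image(c); cv2.imwrite(f"pics/{c}0.png",im[:,:,::-1])
    k=calibration(c); print(c,np.round(k['mtx'],1).tolist(),np.round(k['R'],3).tolist(),np.round(k['t'],3).tolist())
    for n in ["reel","winder","case","flap_handle","jar","bowl","brick"]:
        try: print(n,[(np.round(d['extent']).astype(int).tolist(),round(d['conf'],2)) for d in models.search_frame(c,n)])
        except Exception as e: print(n,e)
E
```

```text
pics
[-2.22031380e+00 -2.22030179e+00  1.94153516e-03] 0.0187
scene [[445.3, 0.0, 313.5], [0.0, 445.3, 196.0], [0.0, 0.0, 1.0]] [[-0.311, 0.95, -0.015], [0.825, 0.262, -0.501], [-0.473, -0.168, -0.865]] [0.167, -0.425, 1.57]
reel [([314, 196, 331, 213], 0.64)]
winder [([263, 169, 288, 209], 0.83), ([187, 170, 245, 232], 0.62), ([153, 168, 189, 208], 0.61), ([358, 172, 421, 235], 0.31)]
case [([353, 169, 421, 246], 0.61)]
flap_handle [([357, 173, 422, 234], 0.78)]
jar [([288, 251, 308, 279], 0.97)]
bowl [([472, 180, 503, 206], 0.81)]
brick [([160, 108, 204, 147], 0.59)]
side [[490.4, 0.0, 318.1], [0.0, 490.4, 204.0], [0.0, 0.0, 1.0]] [[0.875, -0.485, 0.007], [-0.296, -0.547, -0.783], [0.384, 0.683, -0.622]] [-0.488, 0.243, 1.443]
reel [([304, 212, 318, 225], 0.74)]
winder [([390, 287, 434, 328], 0.93), ([345, 244, 416, 294], 0.64), ([357, 187, 372, 210], 0.33), ([255, 168, 305, 193], 0.24)]
case [([255, 161, 308, 206], 0.71)]
flap_handle [([256, 165, 308, 192], 0.82), ([344, 243, 417, 292], 0.6)]
jar [([358, 186, 371, 211], 0.67)]
bowl [([209, 154, 231, 174], 0.65)]
brick []
wrist [[320.3, 0.0, 318.1], [0.0, 320.3, 204.8], [0.0, 0.0, 1.0]] [[1.0, 0.0, 0.0], [-0.0, -0.956, 0.292], [0.0, -0.292, -0.956]] [-0.627, -0.038, 0.379]
reel [([219, 121, 269, 170], 0.66)]
winder [([180, 234, 288, 297], 0.91), ([242, 330, 392, 375], 0.57)]
case [([80, 0, 288, 46], 0.68)]
flap_handle [([78, 0, 278, 27], 0.89)]
jar [([410, 128, 474, 185], 0.79)]
bowl []
brick []
```

```bash
python3 - <<'E'
import cv2,numpy as np
a=cv2.imread('pics/scene0.png')[90:290,140:520]; a=cv2.resize(a,(798,420),interpolation=cv2.INTER_CUBIC)
cv2.imwrite('pics/sc.png',a)
E
```

```text
(no output)
```

View pics/sc.png

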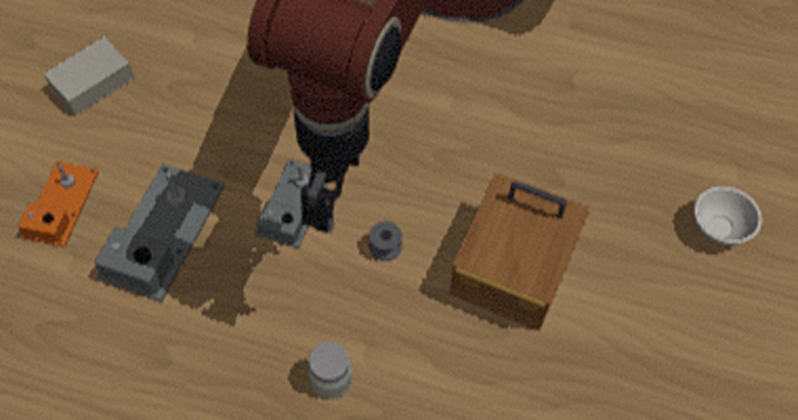

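View pics/wrist0.png

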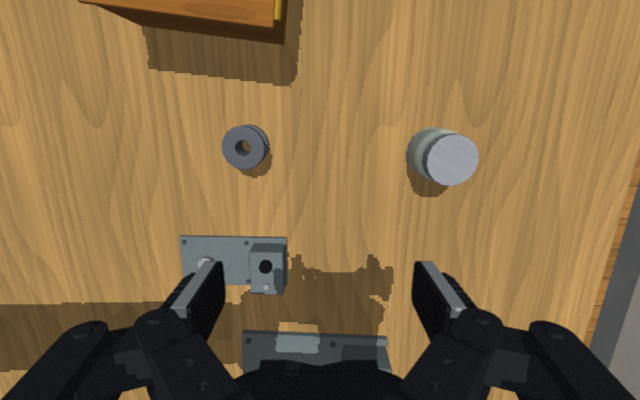

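```bash
cat > h.py <<'E'
from station import ctrl,get_image,calibration,models
import cv2,numpy as np
from scipy.spatial.transform import Rotation as Ro
def ray(k,u,v,z):
    R=np.array(k['R']);t=np.array(k['t']);C=-R.T@t
    d=R.T@np.linalg.solve(np.array(k['mtx']),[u,v,1.]);return C+d*(z-C[2])/d[2]
def proj(k,X):
    X=np.atleast_2d(X);p=(np.array(k['R'])@X.T).T+k['t'];p=(np.array(k['mtx'])@p.T).T;return p[:,:2]/p[:,2:]
def mv(P,rot=None):
    o=ctrl.get_obs();T=Ro.from_rotvec(o['tool_rot']);print('tool shift mm',np.round(1000*T.inv().apply(np.array(P)-o['tool_pos']),1))
    return o
E
python3 - <<'E'
from h import *
k=calibration('scene');w=calibration('wrist')
f=lambda x,y:(140+x*380/798,90+y/2.1)
for n,x,y,z in [('reel',386,233,.036),('spin',175,190,.07),('motorhole',143,254,.055),('baseTL',170,166,.01),('baseTR',222,184,.01),('c1',497,177,.086),('c2',588,212,.086),('c3',545,303,.086),('c4',455,268,.086),('hA',512,186,.121),('hB',562,203,.121),('jar',330,358,.07),('bowl',727,210,.03),('brick',88,70,.04)]:
    print(n,np.round(ray(k,*f(x,y),z),3)[:2])
print('w reel',ray(w,243,147,.036),'base corners',ray(w,243,332,.01),ray(w,386,338,.01))
E
```

```text
reel [0.544 0.034]
spin [ 0.585 -0.255]
motorhole [ 0.683 -0.261]
baseTL [ 0.518 -0.305]
baseTR [ 0.524 -0.221]
c1 [0.443 0.158]
c2 [0.46  0.285]
c3 [0.607 0.261]
c4 [0.593 0.141]
hA [0.474 0.182]
hB [0.48  0.249]
jar [0.752 0.027]
bowl [0.363 0.471]
brick [ 0.412 -0.483]
w reel [0.54805647 0.03444199 0.036     ] base corners [ 0.52507171 -0.21635341  0.01      ] [ 0.71890542 -0.2261269   0.01      ]
```

```bash
python3 -m creep '[[1,-0.05,-0.005,0,0,0,0],[1,-0.05,-0.005,0,0,0,0],[1,-0.05,0,0,0,0,0],[1,-0.05,0,0,0,0,0],[1,-0.05,0,0,0,0,0],[1,-0.05,0,0,0,0,0],[1,0,0,0,0,0,0],[1,0,0,0,0,0,0],[1,0,0,0,0,0,0]]'; python3 - <<'E'
from h import *
im=get_image('wrist');cv2.imwrite('pics/w1.png',im[:,:,::-1]);np.save('k1.npy',calibration('wrist'),allow_pickle=True)
print(ctrl.get_obs()['tool_pos'],models.search_frame('wrist','winder'))
E
```

```text
t: 2.1
tool_pos: [0.6151, -0.2984, 0.2312]
tool_rot: [-2.22, -2.222, -0.001]
contact_force: [0.6, -0.4, -0.0]
opening: 0.085
[ 0.61524826 -0.2980643   0.23134833] [{'extent': [230.9, 104.0, 423.9, 206.8], 'conf': 0.94}, {'extent': [269.0, 248.2, 374.9, 309.7], 'conf': 0.86}, {'extent': [157.0, 0.0, 291.7, 31.8], 'conf': 0.83}]
```

View pics/w1.png

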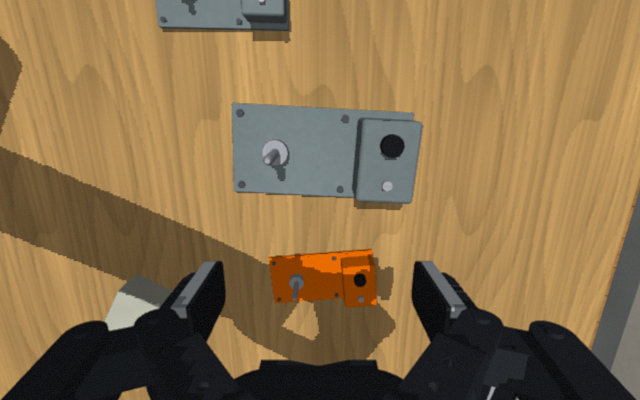

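```bash
python3 - <<'E'
from h import *
from scipy.optimize import least_squares
k=np.load('k1.npy',allow_pickle=True).item()
L=np.array([[-50,50,10],[-50,-50,10],[88,42,55],[148,42,55],[88,-42,55],[148,-42,55],[0,0,24],[0,0,78]])/1e3
U=np.array([[233,103],[232,191],[358,119],[421,122],[355,199],[414,203],[276,152],[268,157]])
g=lambda p,L:np.c_[np.cos(p[2])*L[:,0]-np.sin(p[2])*L[:,1]+p[0],np.sin(p[2])*L[:,0]+np.cos(p[2])*L[:,1]+p[1],L[:,2]]
r=least_squares(lambda p:(proj(k,g(p,L))-U).ravel(),[.58,-.26,0],loss='soft_l1')
print(r.x,np.round(proj(k,g(r.x,L))-U,1).tolist())
im=cv2.imread('pics/w1.png');S=4;x0,y0=225,95
c=cv2.resize(im[y0:y0+120,x0:x0+200],None,fx=S,fy=S,interpolation=cv2.INTER_CUBIC)
th=np.linspace(0,6.28,40)
C=np.c_[.014*np.cos(th),.014*np.sin(th),.024+0*th]
for P,col in [(L,(0,0,255)),(C,(0,255,0))]:
    for q in proj(k,g(r.x,P)): cv2.circle(c,tuple(int(v) for v in (q-[x0,y0]+.5)*S),2,col,-1)
cv2.imwrite('pics/w1c.png',c)
E
python3 -m creep '[[1,0.05,-0.01,0,0,0,0],[1,0.05,-0.01,0,0,0,0],[1,0.05,-0.01,0,0,0,0],[1,0.05,-0.01,0,0,0,0],[1,0.05,-0.01,0,0,0,0],[1,0.05,-0.01,0,0,0,0],[1,0.05,-0.005,-0.02,0,0,0],[1,0.05,0,-0.03,0,0,0],[1,0,0,-0.03,0,0,0],[1,0,0,0,0,0,0],[1,0,0,0,0,0,0],[1,0,0,0,0,0,0]]'; python3 - <<'E'
from h import *
im=get_image('wrist');cv2.imwrite('pics/w2.png',im[:,:,::-1]);np.save('k2.npy',calibration('wrist'),allow_pickle=True)
print(ctrl.get_obs()['tool_pos'],models.search_frame('wrist','reel'))
E
```

```text
[ 0.56963131 -0.27054495 -0.04999283] [[-2.3, -1.4], [1.1, 0.1], [4.8, -1.6], [3.9, -1.3], [0.3, 2.2], [-1.1, 1.0], [-1.2, 0.1], [-0.8, 3.0]]
t: 3.4
tool_pos: [0.5508, 0.0839, 0.304]
tool_rot: [-2.22, -2.221, 0.002]
contact_force: [0.1, 0.1, -0.1]
opening: 0.0853
[0.55076536 0.08360287 0.3036863 ] [{'extent': [299.7, 176.8, 332.9, 220.7], 'conf': 0.83}]
```

View pics/w1c.png

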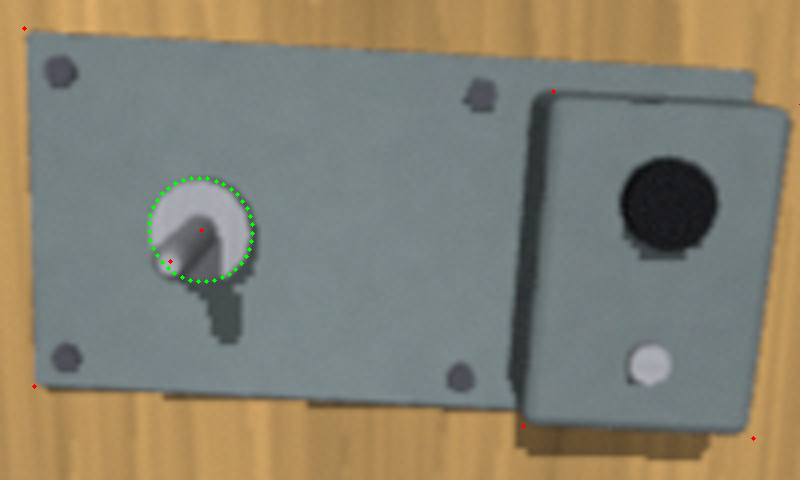

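View pics/w2.png

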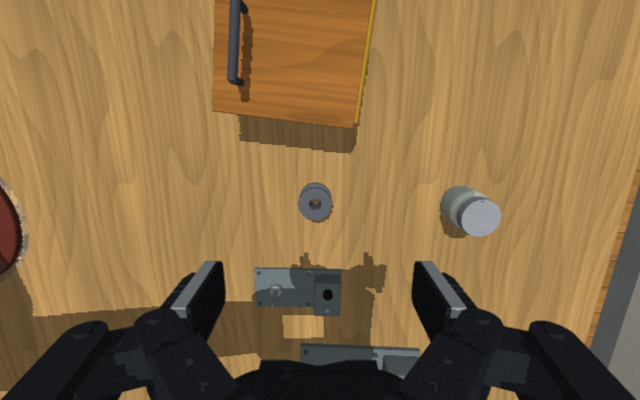

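```bash
python3 -m creep '[[1,-0.025,-0.002,0.04,0,0,0],[1,-0.025,-0.002,0.04,0,0,0],[1,0,0,0.05,0,0,0],[1,0,0,0.05,0,0,0],[1,0,0,0.04,0,0,0],[1,0,0,0,0,0,0],[1,0,0,0,0,0,0],[1,0,0,0,0,0,0]]'; python3 - <<'E'
from h import *
im=get_image('wrist');cv2.imwrite('pics/w3.png',im[:,:,::-1]);k=calibration('wrist')
o=ctrl.get_obs();print(o['tool_pos'],o['tool_rot'],models.search_frame('wrist','reel'))
g=im.astype(int);m=((np.ptp(g,axis=2)<30)&(g.max(2)>60)&(g.max(2)<150)).astype(np.uint8)
m[:, :235]=0;m[:,400:]=0
m=cv2.morphologyEx(m,cv2.MORPH_OPEN,np.ones((5,5)))
cs,_=cv2.findContours(m,cv2.RETR_EXTERNAL,cv2.CHAIN_APPROX_NONE)
for c in cs:
    if cv2.contourArea(c)>800: print(cv2.contourArea(c),cv2.boundingRect(c),cv2.fitEllipse(c))
E
```

```text
t: 4.3
tool_pos: [0.5496, 0.0335, 0.0884]
tool_rot: [2.219, 2.219, 0.005]
contact_force: [-0.2, -0.0, 1.4]
opening: 0.0856
[0.54992096 0.03353936 0.08891789] [2.21860904 2.21827981 0.00575742] [{'extent': [276.6, 178.5, 348.7, 258.9], 'conf': 0.64}]
2056.0 (235, 339, 126, 37) ((274.9698181152344, 352.26617431640625), (30.50091552734375, 140.97238159179688), 84.09334564208984)
3967.5 (278, 182, 68, 76) ((311.8363952636719, 220.40756225585938), (67.02477264404297, 75.6082992553711), 1.2601794004440308)
```

View pics/w3.png

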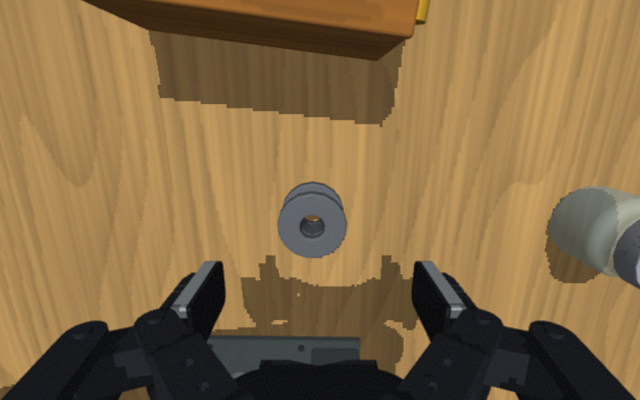

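```bash
python3 - <<'E'
from h import *
k=calibration('wrist')
print(ray(k,312,224,.036), ctrl.get_obs()['tool_pos'], ray(k,312-34,224,.036),ray(k,312,257,.036))
p=ray(k,312,224,.036);th=np.linspace(0,6.28,60)
q=proj(k,np.c_[p[0]+.023*np.cos(th),p[1]+.023*np.sin(th),.036+0*th]);print(q.min(0),q.max(0))
E
```

```text
[0.54766665 0.03533651 0.036     ] [0.54985472 0.03357384 0.08887136] [0.52560346 0.03538655 0.036     ] [0.54753495 0.01174904 0.036     ]
[276.53792864 189.65717451] [347.39670113 256.19291147]
```

```bash
python3 -m creep '[[1,0.0015,-0.002,0.03,0,0,0],[1,0,0,0.03,0,0,0],[1,0,0,0.018,0,0,0],[1,0,0,0,0,0,0],[1,0,0,0,0,0,0],[0,0,0,0,0,0,0],[0,0,0,0,0,0,0],[0,0,0,0,0,0,0],[0,0,0,0,0,0,0],[0,0,0,0,0,0,0],[0,0,0,0,0,0,0],[0,0,0,0,0,0,0]]' 40
```

```text
t: 5.6
tool_pos: [0.5468, 0.0352, 0.0094]
tool_rot: [2.22, 2.22, 0.002]
contact_force: [-2.7, 0.5, 4.9]
opening: 0.0441
```

```bash
python3 -m creep '[[0,0,0,-0.03,0,0,0],[0,0,0,-0.05,0,0,0],[0,0,0,-0.05,0,0,0],[0,-0.03,0.003,0,0,0,0],[0,-0.05,0.004,0,0,0,0],[0,-0.05,0.004,0,0,0,0],[0,-0.05,0.004,0,0,0,0],[0,-0.05,0.004,0,0,0,0],[0,-0.05,0.004,0,0,0,0],[0,-0.026,0,0,0,0,0],[0,0,0,0,0,0,0],[0,0,0,0,0,0,0],[0,0,0,0,0,0,0]]'; python3 - <<'E'
from h import *
o=mv([.5696,-.2705,.10]);print(o['tool_pos'],o['tool_rot'],o['opening'])
for c in ['wrist','side']: cv2.imwrite(f'pics/{c}4.png',get_image(c)[:,:,::-1])
E
```

```text
t: 6.9
tool_pos: [0.5684, -0.2687, 0.1374]
tool_rot: [-2.22, -2.222, -0.0]
contact_force: [0.5, 1.3, -1.4]
opening: 0.0444
tool shift mm [-1.8  1.2 37.4]
[ 0.5684418  -0.26871393  0.13738337] [-2.21982569e+00 -2.22208533e+00 -4.12459778e-04] 0.04439105404879638
```

```bash
python3 - <<'E'
from h import *
a=cv2.imread('pics/wrist4.png')[150:350,200:440];b=cv2.imread('pics/side4.png')[190:340,320:470]
a=cv2.resize(a,(480,400),interpolation=cv2.INTER_CUBIC);b=cv2.resize(b,(400,400),interpolation=cv2.INTER_CUBIC)[:,:320]
cv2.imwrite('pics/m4.png',np.hstack([a,b]))
k=calibration('wrist');o=ctrl.get_obs()['tool_pos']
th=np.linspace(0,6.28,60);q=proj(k,np.c_[o[0]+.023*np.cos(th),o[1]+.023*np.sin(th),o[2]+.0266+0*th]);print(q.min(0),q.max(0),proj(k,[o[0],o[1],o[2]+.0266]))
print(proj(k,[[.5696,-.2705,.078],[.5696,-.2705,.024]]))
E
```

```text
[258.99103756 244.01014501] [370.2298311  341.39184126] [[314.65553067 295.16998532]]
[[317.40388574 225.86305424]
 [317.51679691 202.88935686]]
```

View pics/m4.png

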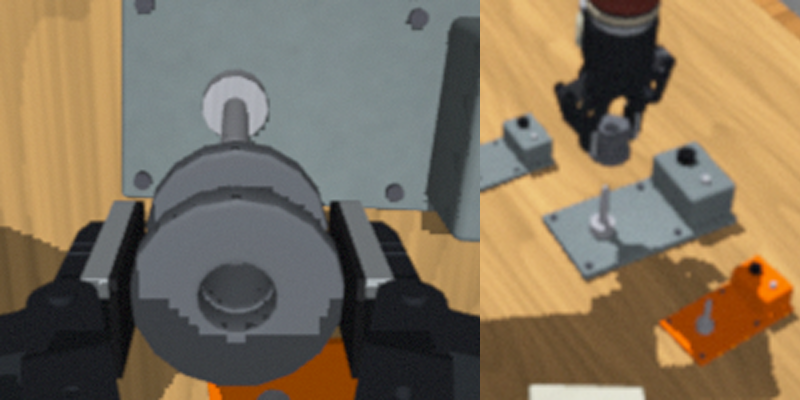

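```bash
python3 -m creep '[[0,-0.0008,-0.0005,0.02,0,0,0],[0,0,0,0.02,0,0,0],[0,0,0,0.01,0,0,0],[0,0,0,0.01,0,0,0],[0,0,0,0.005,0,0,0],[0,0,0,0,0,0,0],[0,0,0,0,0,0,0]]'; python3 - <<'E'
from h import *
o=ctrl.get_obs();print(o['tool_pos'],o['contact_force'],o['opening'])
cv2.imwrite('pics/wrist5.png',cv2.resize(get_image('wrist')[200:360,220:420,::-1],None,fx=3,fy=3,interpolation=cv2.INTER_CUBIC))
E
```

```text
t: 7.7
tool_pos: [0.5685, -0.2709, 0.0733]
tool_rot: [2.221, 2.221, 0.0]
contact_force: [-0.4, -0.3, 0.2]
opening: 0.0442
[ 0.56848725 -0.27094432  0.07325512] [-0.42340502 -0.30953886  0.15043833] 0.044183232193036985
```

View pics/wrist5.png

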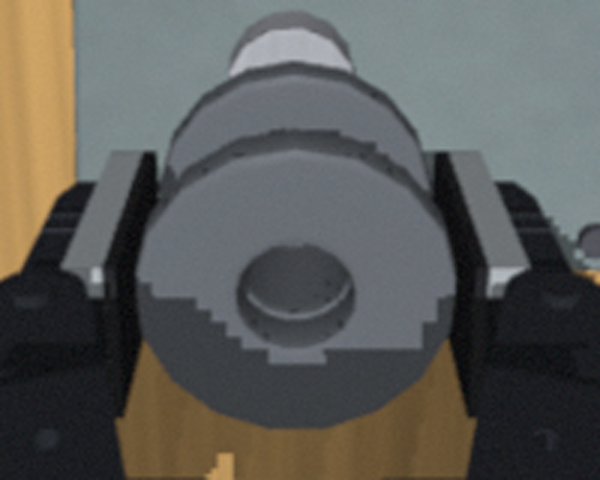

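```bash
python3 -m creep '[[0,0,-0.0006,0.01,0,0,0],[0,0,0,0.01,0,0,0],[0,0,0,0.01,0,0,0],[0,0,0,0.005,0,0,0],[0,0,0,0.002,0,0,0],[0,0,0,0,0,0,0],[0,0,0,0,0,0,0],[0,0,0,0,0,0,0]]'
```

```text
t: 8.55
tool_pos: [0.5678, -0.271, 0.0361]
tool_rot: [2.221, 2.221, 0.0]
contact_force: [0.2, -0.5, -1.0]
opening: 0.0438
```

```bash
python3 -m creep '[[0,0,0,0.0015,0,0,0],[0,0,0,0.001,0,0,0],[0,0,0,0.001,0,0,0],[0,0,0,0,0,0,0],[0,0,0,0,0,0,0]]'
```

```text
t: 9.05
tool_pos: [0.5677, -0.271, 0.0334]
tool_rot: [2.221, 2.221, -0.0]
contact_force: [-3.5, 1.9, 6.0]
opening: 0.0442
```

```bash
python3 -m creep '[[0.6,0,0,0,0,0,0],[0.7,0,0,0,0,0,0],[0.9,0,0,0,0,0,0],[1,0,0,0,0,0,0],[1,0,0,0,0,0,0],[1,0,0,0,0,0,0],[1,0,0,-0.02,0,0,0],[1,0,0,-0.03,0,0,0],[1,0,0,-0.05,0,0,0],[1,0,0,-0.05,0,0,0],[1,0.03,0,-0.05,0,0,0],[1,0.05,0,-0.03,0,0,0],[1,0,0,0,0,0,0],[1,0,0,0,0,0,0],[1,0,0,0,0,0,0]]'; python3 - <<'E'
from h import *
im=get_image('wrist');o=ctrl.get_obs();k=calibration('wrist');print(o['tool_pos'],models.search_frame('wrist','reel'))
cv2.imwrite('pics/w6.png',im[:,:,::-1])
print(proj(k,[[.568,-.271,.06],[.568,-.271,.078],[.568,-.271,.024]]))
E
```

```text
t: 10.55
tool_pos: [0.5667, -0.2023, 0.2489]
tool_rot: [-2.22, -2.219, 0.002]
contact_force: [-0.3, 0.1, -0.4]
opening: 0.0857
[ 0.56655361 -0.20250783  0.24842126] [{'extent': [298.9, 210.2, 338.4, 262.3], 'conf': 0.96}]
[[318.57005423 240.83972348]
 [318.54934628 247.58070635]
 [318.60602107 229.13157382]]
```

```bash
python3 -m creep '[[1,0.05,-0.005,-0.02,0,0,0],[1,0.05,-0.005,-0.02,0,0,0],[1,0.05,-0.005,-0.02,0,0,0],[1,0.05,-0.005,-0.01,0,0,0],[1,0.05,-0.005,0,0,0,0],[1,0.05,-0.005,0,0,0,0],[1,0.05,-0.005,0,0,0,0],[1,0.02,0,0,0,0,0],[1,0,0,0,0,0,0],[1,0,0,0,0,0,0],[1,0,0,0,0,0,0]]'; python3 - <<'E'
from h import *
w=np.load('k1.npy',allow_pickle=True).item()
im=get_image('wrist');o=ctrl.get_obs();k=calibration('wrist');print(o['tool_pos'],models.search_frame('wrist','case'),models.search_frame('wrist','flap_handle'))
np.save('k7.npy',k,allow_pickle=True)
cv2.imwrite('pics/w7.png',im[:,:,::-1])
print(models.search_frame('wrist','reel'))
get_image('scene');s=calibration('scene');print('scene reel',models.search_frame('scene','reel'),'pred',proj(s,[[.568,-.271,.06],[.568,-.271,.024]]))
E
```

```text
t: 11.75
tool_pos: [0.534, 0.1532, 0.3151]
tool_rot: [-2.223, -2.219, 0.002]
contact_force: [0.4, -0.6, 0.7]
opening: 0.0853
[0.53402314 0.15309287 0.3153305 ] [{'extent': [236.2, 51.1, 382.7, 185.0], 'conf': 0.57}, {'extent': [233.0, 47.3, 386.3, 185.0], 'conf': 0.26}] [{'extent': [232.2, 53.5, 379.8, 184.1], 'conf': 0.73}]
[]
scene reel [{'extent': [214.2, 173.1, 230.2, 187.7], 'conf': 0.64}] pred [[221.42870631 176.07547198]
 [223.77101057 182.60306437]]
```

View pics/w7.png

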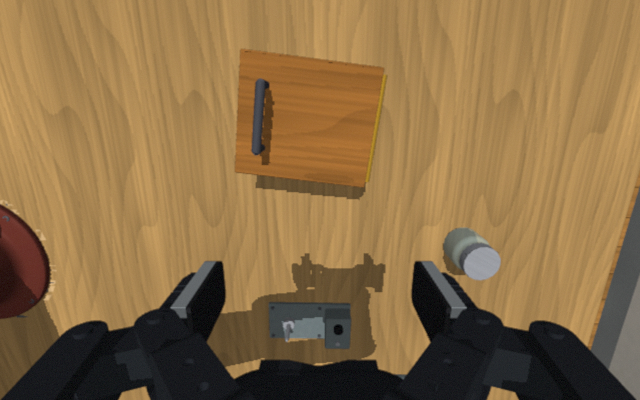

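```bash
python3 - <<'E'
from h import *
from scipy.optimize import least_squares
k=np.load('k7.npy',allow_pickle=True).item()
L=np.array([[-80,67,86],[-80,-67,86],[75,67,86],[75,-67,86],[-50,35,121],[-50,-35,121]])/1e3
U=np.array([[240,49],[235,171],[385,68],[367,187],[261,83],[257,151]])
g=lambda p,L:np.c_[np.cos(p[2])*L[:,0]-np.sin(p[2])*L[:,1]+p[0],np.sin(p[2])*L[:,0]+np.cos(p[2])*L[:,1]+p[1],L[:,2]]
r=least_squares(lambda p:(proj(k,g(p,L))-U).ravel(),[.526,.21,-.13],loss='soft_l1')
print(r.x,np.rad2deg(r.x[2]),np.round(proj(k,g(r.x,L))-U,1).tolist())
print('handle',g(r.x,np.array([[-.05,0,.121]])),'plate',g(r.x,np.array([[-.01,0,.069]])), 'hinge',g(r.x,np.array([[.075,0,.08]])))
E
```

```text
[ 0.52514021  0.21066969 -0.11764326] -6.740462569170773 [[0.3, -0.4], [0.3, 1.8], [0.1, -1.1], [-1.6, 0.5], [0.2, -1.2], [-0.1, 1.7]]
handle [[0.47548581 0.21653829 0.121     ]] plate [[0.51520933 0.21184341 0.069     ]] hinge [[0.59962182 0.20186678 0.08      ]]
```

```bash
python3 -m creep '[[0.6,0,0,0,0,0,6.74],[0.6,0.028,-0.033,0.02,0,0,0],[0.6,0.028,-0.033,0.03,0,0,0],[0.6,0,0,0.05,0,0,0],[0.6,0,0,0.05,0,0,0],[0.6,0,0,0,0,0,0],[0.6,0,0,0,0,0,0],[0.6,0,0,0,0,0,0]]'; python3 - <<'E'
from h import *
o=mv([.4745,.2165,.102]);print(o['tool_pos'],o['opening'],Ro.from_rotvec(o['tool_rot']).as_matrix().round(3))
E
```

```text
t: 12.85
tool_pos: [0.4786, 0.2167, 0.1713]
tool_rot: [2.347, 2.085, 0.008]
contact_force: [-0.2, 0.0, 0.9]
opening: 0.0517
tool shift mm [-0.9 -4.4 69.2]
[0.47858161 0.21673704 0.17125034] 0.05171539125945368 [[ 0.118  0.993  0.006]
 [ 0.993 -0.118  0.002]
 [ 0.002  0.005 -1.   ]]
```

```bash
python3 -m creep '[[0.6,-0.001,-0.004,0.03,0,0,0],[0.6,0,0,0.03,0,0,0],[0.6,0,0,0.009,0,0,0],[0.6,0,0,0,0,0,0],[0,0,0,0,0,0,0],[0,0,0,0,0,0,0],[0,0,0,0,0,0,0],[0,0,0,0,0,0,0],[0,0,0,0,0,0,0],[0,0,0,0,0,0,0],[0,0,0,0,0,0,0]]' 30
```

```text
t: 13.95
tool_pos: [0.4726, 0.2163, 0.1001]
tool_rot: [-2.348, -2.087, -0.002]
contact_force: [-4.7, -0.2, 6.8]
opening: 0.0092
```

```bash
python3 - <<'E'
from h import *
b=.0195; th=np.linspace(0,1.55,17); 
P=[];T=[]
for t in th:
    h=np.array([-125*np.cos(t)+41*np.sin(t),125*np.sin(t)+41*np.cos(t)])/1e3
    a=.25*t; z=np.array([-np.sin(a),-np.cos(a)])  # tool z in (casex,z)
    P.append(h+b*z);T.append(a)
for i in range(16):
    d=P[i+1]-P[i];a=T[i];y=np.array([np.cos(a),-np.sin(a)]);z=np.array([-np.sin(a),-np.cos(a)])
    print(i,np.round([d@y,d@z],4),np.rad2deg(T[i+1]-a).round(2))
E
```

```text
0 [ 0.0041 -0.0119] 1.39
1 [ 0.0049 -0.0115] 1.39
2 [ 0.0058 -0.0111] 1.39
3 [ 0.0065 -0.0106] 1.39
4 [ 0.0073 -0.0101] 1.39
5 [ 0.008  -0.0095] 1.39
6 [ 0.0087 -0.0089] 1.39
7 [ 0.0093 -0.0082] 1.39
8 [ 0.0099 -0.0075] 1.39
9 [ 0.0104 -0.0067] 1.39
10 [ 0.0108 -0.0059] 1.39
11 [ 0.0112 -0.005 ] 1.39
12 [ 0.0116 -0.0042] 1.39
13 [ 0.0118 -0.0033] 1.39
14 [ 0.012  -0.0024] 1.39
15 [ 0.0122 -0.0015] 1.39
```

```bash
python3 -m creep '[[0,0,0.0041,-0.0119,1.39,0,0],[0,0,0.0049,-0.0115,1.39,0,0],[0,0,0.0058,-0.0111,1.39,0,0],[0,0,0.0065,-0.0106,1.39,0,0],[0,0,0.0073,-0.0101,1.39,0,0],[0,0,0,0,0,0,0],[0,0,0,0,0,0,0]]'
```

```text
t: 14.65
tool_pos: [0.5019, 0.2127, 0.1538]
tool_rot: [-2.276, -2.023, 0.127]
contact_force: [-7.9, -0.1, 7.7]
opening: 0.0086
```

```bash
python3 -m creep '[[0,0,0.0070,-0.0105,1.39,0,0],[0,0,0.0077,-0.0099,1.39,0,0],[0,0,0.0093,-0.0082,1.39,0,0],[0,0,0.0099,-0.0075,1.39,0,0],[0,0,0.0104,-0.0067,1.39,0,0],[0,0,0,0,0,0,0],[0,0,0,0,0,0,0]]'
```

```text
t: 15.35
tool_pos: [0.5542, 0.2063, 0.1886]
tool_rot: [-2.206, -1.961, 0.237]
contact_force: [-2.0, 0.2, 6.7]
opening: 0.009
```

```bash
python3 -m creep '[[0,0,0.0106,-0.0067,1.39,0,0],[0,0,0.0112,-0.0053,1.39,0,0],[0,0,0.0116,-0.0042,1.39,0,0],[0,0,0.0118,-0.0033,1.39,0,0],[0,0,0.012,-0.0024,1.39,0,0],[0,0,0.0122,-0.0015,1.39,0,0],[0,0,0,0,0,0,0],[0,0,0,0,0,0,0],[0,0,0,0,0,0,0]]'; python3 - <<'E'
from h import *
for c in ['side','scene']: cv2.imwrite(f'pics/{c}8.png',get_image(c)[:,:,::-1])
a=cv2.imread('pics/side8.png')[80:230,200:360];b=cv2.imread('pics/scene8.png')[120:270,330:480]
cv2.imwrite('pics/m8.png',np.hstack([cv2.resize(a,(400,400)),cv2.resize(b,(400,400))]))
E
```

```text
t: 16.25
tool_pos: [0.627, 0.1974, 0.1899]
tool_rot: [-2.117, -1.881, 0.365]
contact_force: [2.9, -2.7, 6.7]
opening: 0.0087
```

View pics/m8.png

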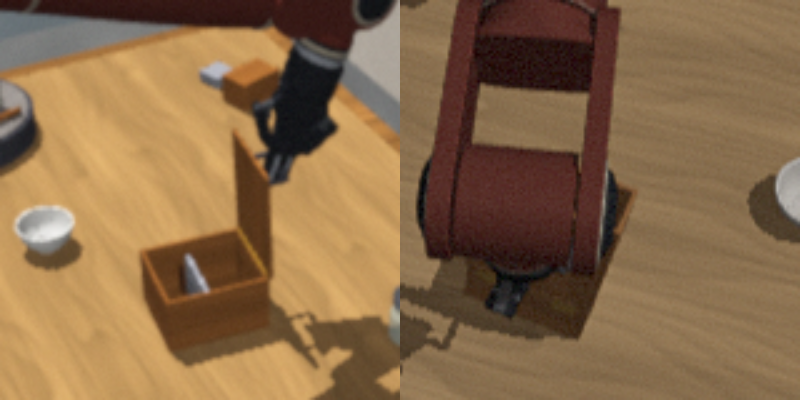

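```bash
python3 -m creep '[[0.28,0,0,0,0,0,0],[0.28,0,0,0,0,0,0],[0.28,0,0,0,0,0,0],[0.28,0,0,-0.02,0,0,0],[0.28,0,0,-0.04,0,0,0],[0.28,0,0,-0.05,0,0,0],[0.28,0,0,-0.02,-7.5,0,0],[0.28,0,0,-0.01,-7.5,0,0],[0.5,0,0,0,-7.24,0,0],[0.5,0,0,0,0,0,0],[0.5,0,0,0,0,0,0],[0.5,0,0,0,0,0,0]]'; python3 - <<'E'
from h import *
o=mv([.513,.212,.30]);print(Ro.from_rotvec(o['tool_rot']).as_matrix().round(3),o['contact_force'])
E
```

```text
t: 17.55
tool_pos: [0.6772, 0.1914, 0.317]
tool_rot: [-2.347, -2.086, 0.003]
contact_force: [-0.5, 0.2, -0.4]
opening: 0.0424
tool shift mm [   1.1 -165.4   17.5]
[[ 0.118  0.993 -0.003]
 [ 0.993 -0.118 -0.   ]
 [-0.    -0.003 -1.   ]] [-0.5493113   0.17685552 -0.35871847]
```

```bash
python3 -m creep '[[0.5,0,-0.04,0,0,0,0],[0.5,0,-0.05,0,0,0,0],[0.5,0,-0.05,0,0,0,0],[0.5,0.001,-0.025,0.02,0,0,0],[0.5,0,0,0.05,0,0,0],[0.5,0,0,0.05,0,0,0],[0.5,0,0,0,0,0,0],[0.5,0,0,0,0,0,0],[0.5,0,0,0,0,0,0]]'; python3 - <<'E'
from h import *
im=get_image('wrist');k=calibration('wrist');o=mv([.513,.212,.20]);print(o['tool_pos'])
cv2.imwrite('pics/w9.png',im[:,:,::-1])
e=np.array([.1174,.9931,0]);c=np.array([.513,.212,.069])
print(proj(k,[c+.05*e,c-.05*e,c]),models.search_frame('wrist','plate'))
E
```

```text
t: 18.45
tool_pos: [0.5156, 0.2124, 0.2016]
tool_rot: [2.347, 2.085, 0.007]
contact_force: [0.8, -0.1, 0.8]
opening: 0.0432
tool shift mm [-0.8 -2.7  2.1]
[0.51576266 0.21249254 0.20211047]
[[312.27157128 138.72698973]
 [312.87273278 247.25347526]
 [312.5874104  195.7447951 ]] [{'extent': [307.4, 136.1, 320.7, 254.1], 'conf': 0.66}, {'extent': [527.0, 284.5, 589.3, 359.2], 'conf': 0.51}]
```

View pics/w9.png

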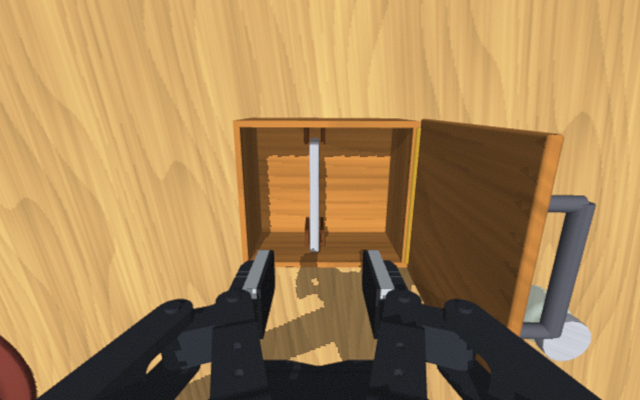

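```bash
python3 -m creep '[[0.5,-0.0008,-0.0027,0.04,0,0,0],[0.5,0,0,0.04,0,0,0],[0.5,0,0,0.04,0,0,0],[0.5,0,0,0.03,0,0,0],[0.5,0,0,0.016,0,0,0],[0.5,0,0,0,0,0,0],[0.5,0,0,0,0,0,0]]' 60
```

```text
t: 19.25
tool_pos: [0.5122, 0.212, 0.0342]
tool_rot: [2.347, 2.086, 0.005]
contact_force: [-0.4, -0.5, 1.0]
opening: 0.0427
```

```bash
python3 -m creep '[[0.2,0,0,0,0,0,0],[0,0,0,0,0,0,0],[0,0,0,0,0,0,0],[0,0,0,0,0,0,0],[0,0,0,0,0,0,0],[0,0,0,0,0,0,0],[0,0,0,0,0,0,0],[0,0,0,0,0,0,0]]' 60
```

```text
t: 20.05
tool_pos: [0.512, 0.2119, 0.034]
tool_rot: [2.347, 2.086, 0.005]
contact_force: [1.2, 0.0, 7.1]
opening: 0.0071
```

```bash
python3 -m creep '[[0,0,0,-0.01,0,0,0],[0,0,0,-0.02,0,0,0],[0,0,0,-0.03,0,0,0],[0,0,0,-0.03,0,0,0],[0,0,0,-0.03,0,0,0],[0,0,0,-0.03,0,0,0],[0,0,0,-0.03,0,0,0],[0,0,0,-0.03,0,0,0],[0,0,0,-0.03,0,0,0],[0,0,0,-0.02,0,0,0],[0,0,0,-0.01,0,0,0],[0,0,0,0,0,0,0],[0,0,0,0,0,0,0]]' 80; python3 - <<'E'
from h import *
o=mv([.568,-.271,.30]);print(o['contact_force'],o['opening'])
E
```

```text
t: 21.35
tool_pos: [0.5096, 0.2113, 0.3001]
tool_rot: [-2.347, -2.086, 0.004]
contact_force: [-0.9, -0.8, -3.8]
opening: 0.0067
tool shift mm [-4.721e+02  1.146e+02  3.000e-01]
[-0.88887424 -0.82670349 -3.78957144] 0.006691995846119601
```

Weight of about 3.5 N is held. Carry to the spindle.

```bash
python3 -m creep '[[0,-0.01,0,0,0,0,0],[0,-0.02,0.004,0,0,0,0],[0,-0.03,0.007,0,0,0,0],[0,-0.03,0.007,0,0,0,0],[0,-0.03,0.007,0,0,0,0],[0,-0.03,0.008,0,0,0,0],[0,-0.03,0.008,0,0,0,0],[0,-0.03,0.008,0,0,0,0],[0,-0.03,0.008,0,0,0,0],[0,-0.03,0.008,0,0,0,0],[0,-0.03,0.008,0,0,0,0],[0,-0.03,0.008,0,0,0,0],[0,-0.03,0.008,0,0,0,0],[0,-0.03,0.008,0,0,0,0],[0,-0.03,0.008,0,0,0,0],[0,-0.02,0.004,0,0,0,0],[0,-0.02,0.004,0,0,0,0],[0,-0.01,0.001,0,0,0,0],[0,0,0,0,0,0,0],[0,0,0,0,0,0,0]]'; python3 - <<'E'
from h import *
mv([.568,-.271,.207])
E
```

```text
t: 23.35
tool_pos: [0.5684, -0.268, 0.302]
tool_rot: [-2.347, -2.087, -0.001]
contact_force: [-0.0, 0.7, -3.7]
opening: 0.0069
tool shift mm [-3.1 -0.  94.9]
```

```bash
python3 -m creep '[[0,-0.002,0,0.01,0,0,0],[0,0,0,0.02,0,0,0],[0,0,0,0.02,0,0,0],[0,0,0,0.02,0,0,0],[0,0,0,0.015,0,0,0],[0,0,0,0.008,0,0,0],[0,0,0,0,0,0,0],[0,0,0,0,0,0,0],[0,0,0,0,0,0,0],[0,0,0,0,0,0,0],[0,0,0,0,0,0,0]]'; python3 - <<'E'
from h import *
mv([.568,-.271,.207])
I={c:get_image(c)[:,:,::-1] for c in ['side','scene']}
s=calibration('side');c=calibration('scene')
a=I['side'][120:345,250:475];b=I['scene'][100:260,140:440]
cv2.imwrite('pics/m10.png',np.hstack([cv2.resize(a,(400,400),interpolation=3),cv2.resize(b,(400,400*160//300),interpolation=3)]) if 0 else np.vstack([np.hstack([cv2.resize(a,(400,400)),cv2.resize(I['side'][130:240,230:340],(400,400))]) ]))
e=np.array([.1174,.9931,0]);
for n,k in [('side',s),('scene',c)]:
    print(n,'reel',models.search_frame(n,'reel'),'plate',models.search_frame(n,'plate'),proj(k,[[.568,-.271,.06],[.568,-.271,.024],[.568,-.271,.178],*(np.array([.568,-.271,.178])+np.array([[.05],[-.05]])*e)]).round(0).tolist())
    print([(q,[ (np.round(d['extent']),d['conf']) for d in models.search_frame(n,q)][:1]) for q in ['jar','bowl','brick']])
E
```

```text
t: 24.45
tool_pos: [0.5685, -0.2708, 0.2099]
tool_rot: [2.347, 2.086, 0.001]
contact_force: [0.4, -0.4, -3.1]
opening: 0.007
tool shift mm [-0.2 -0.5  2.9]
side reel [{'extent': [357.7, 257.2, 373.1, 278.7], 'conf': 0.46}] plate [{'extent': [365.8, 218.6, 382.3, 243.5], 'conf': 0.76}] [[366.0, 264.0], [365.0, 273.0], [369.0, 234.0], [361.0, 223.0], [377.0, 245.0]]
[('jar', []), ('bowl', [(array([207., 157., 235., 176.]), 0.68)]), ('brick', [(array([338., 329., 385., 367.]), 0.88)])]
scene reel [{'extent': [214.0, 170.0, 232.5, 188.2], 'conf': 0.51}] plate [{'extent': [197.8, 136.6, 226.3, 157.7], 'conf': 0.83}, {'extent': [181.1, 165.7, 246.9, 233.0], 'conf': 0.72}] [[221.0, 176.0], [224.0, 183.0], [213.0, 152.0], [229.0, 159.0], [197.0, 146.0]]
[('jar', [(array([287., 253., 308., 280.]), 0.89)]), ('bowl', [(array([470., 182., 505., 206.]), 0.67)]), ('brick', [(array([197., 136., 227., 155.]), 0.63)])]
```

View pics/m10.png

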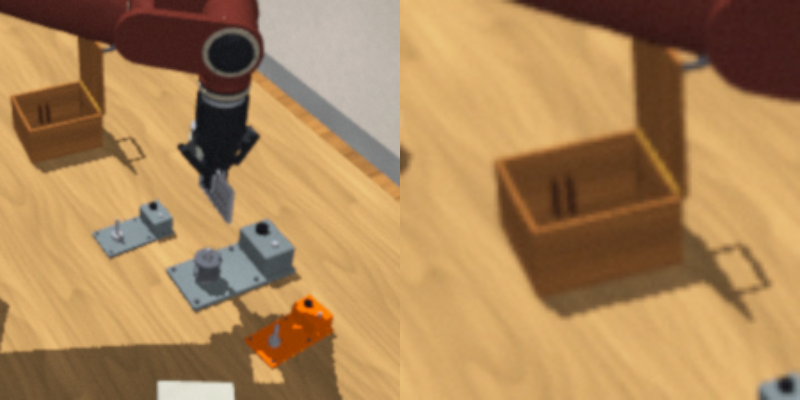

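```bash
python3 -c "
from station import finish_job;print(finish_job())"
```

```text
the job is handed in; nothing more can be done
None
```

I finished the sequence and handed the job in at about 24.5 s of the 67 s allowed. No verdict came back, so success is judged only from my last checks.

**What I did:** I seated the reel on the larger grey winder, felt about 6 N of contact at the shoulder, and released it. I opened the flap to an estimated 1.5 rad, drew out the plate, and held it over the reel.

**Last checks:**
- **Plate:** It was held at 7 mm finger opening with about 3 N hanging on the wrist, and the tool was vertical. The tool was within about 1 mm of the spindle axis as I measured it. The lower edge was about 10 cm above the spindle tip, worked out from the tool height and where I gripped the plate. The side picture shows it upright over the reel.
- **Reel:** The detected boxes in the side and scene views match the seated position.
- **Flap:** The last side view shows it standing upright, away from the arm.
- **Bystanders:** In the scene view the jar and bowl were where they started, within detector noise. The side view reported no jar. The scene detector put "brick" on the plate, which is a false hit, and the side view had no starting brick position to compare with. I felt no contact with the jar, bowl or brick.

**Disagreement:** The wrist camera read about 2 mm off in x compared with the fingers. I corrected for that by comparing things within the same picture.

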